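# Spin down the loose wing nut on a clamp-lid pot

## Robot

A 6-joint arm with a two-finger parallel gripper is mounted at the origin on a cart in front of the work surface, level with it; the furniture and walls round the work are solid. World frame = base frame: x ahead of the robot, y to its left, z up, the work surface at z = 0. Lengths are in m, angles in degrees, forces in N, time in s.
With the tool pointing down it reaches from about 0.4 to 0.825 m from the base axis. Payload 7 kg.
Tool frame: the origin (TCP) lies between the finger pads; the fingertips stand 22 mm ahead of it and the grasp point (between the pads) lies 3 mm ahead of it; z points along the fingers, y is the line along which they close (so a half turn about z gives the same grasp; the last joint's range is limited). The gripper opens to 88 mm and grips with 3 to 60 N. Pads are 19 mm wide; open, the fingers measure 130 mm over their backs; the gripper's body (78 mm by 193 mm) begins 47 mm behind the grasp point.
Start: joints at [82.913, 20.546, 0.682, 0, -70.136, -16.507], TCP at [0.27, 0.619, 0.249] pointing down, gripper open.
Joint ranges: [-176.03, 176.03], [-82.01, 121.73], [-58.28, 71.71], [-173.87, 95.51], [-174.79, -0.11], [-173.66, 173.66]. Speed limits (degrees/s): [136.94, 136.94, 172.46, 180, 180, 180].

## Interface

Orientations are given as a 3x3 rotation matrix whose columns are the frame's x, y, z axes.
In Python, from cell import r gives the robot as it stands.
- The arm moves only by the tool send_rows, never from a script. Its argument "targets" is a list that holds one entry, the list of rows, each a list of 5 numbers: the opening, from 0 (shut) to 1 (fully open), then the shift along the tool's x, y, z in m, then the turn about the tool's z in degrees. A call has 1 to 8 rows; each row is the pose to reach, as a shift and turn from the pose commanded when the call began, along the tool's axes at that moment; what a row does not reach only later rows make up. A row lasts 1/12 s, in which the tool goes at most 41.7 mm and 7.16 degrees, less where a joint would pass 70% of its speed; a pose out of reach is approached as far as the arm can. A call with a gripper value outside its range is refused whole. The fingers move at their own pace and stop on an object; "squeeze" is the grip in N (left out, the last holds). Time passes only in rows, so rows that repeat a pose let the fingers close. It gives the time, the measured TCP pose, the force, the opening and the grip force at its end, in the units of the state.
- r.get_state(): the state, without advancing time (a new reading comes with each control period).
- r.grab_frame(name): name is "scene" or "side" or "wrist"; returns a dict with "color" (480x640x3 uint8, red, green, blue), "depth" (480x640 float32, m along the optical axis (not along the pixel's ray), 0 where there is no reading), "fx", "fy", "cx", "cy" (pixels), "dist_coeffs" ([k1, k2, p1, p2, k3] as OpenCV has them; the pictures are not rectified), "origin" and "orientation" of the camera in the world. Camera axes: x right, y up, looking along -z (the intrinsics and any distortion apply to the point x, -y, -z); pixel columns grow to the right and rows downward; lengths in m; the calibration is good to about 2 mm. A picture is of the moment at which its call begins.
- r.close_job(): hands the job in; it is judged then, once.
Trained networks look in a picture, given as the dict that the camera call returned (one of the last four; its "shot" number tells which), for a name from the list of things; names that differ only in an ending like _2 or _b are one class to them, and where a whole thing is asked for, a point or a joint stands for the part that bears it (a point fixed in the world has none). Each returns a list of dicts, best first, with "conf" (0 to 1); they miss things now and then, are a little off and sometimes report something else, mostly with a low value. They report only what shows in the picture. A call takes as long as a camera call. They do not tell look-alikes from the thing itself.
- r.boxes_of(query, picture): "uv" ([column, row] in pixels, amid what is visible of it).
- r.silhouettes(query, picture): "pixels" (480x640 bool, what is visible of it) and "uv" ([column, row] in pixels, amid what is visible of it).
The state is a dict: "t": time; "qpos": joint angles; "dq": joint speeds; "effort": joint torques, N m; "eef_pos": TCP position; "ee_rot": TCP orientation; "wrist_force": force on the tool from outside, world axes, zero at the start; "moment": the same for the moment, N m; "grip_width": finger opening in m; "grasp_force": force on a finger pad.
Only numpy, scipy, OpenCV 4.12 (cv2) and the standard library are available. Lean on these libraries where they do the work, as an engineer would, in place of code of your own. Each camera call takes 0.05 s, during which the arm holds its last target. There are 200 camera calls.

## Task

The lid of the squat steel pot is held by a clamp bar with a wing nut at each end; one nut is already tight, the other was left loose and stands up off the bar. Spin the loose nut clockwise (seen from above) with repeated gentle fingertip pushes on its wings until it is fully down on the bar and stops. Do not pinch or lift anything, do not shift the pot or undo the tight nut, and leave the things round about where they stand.

Things in the scene. Friction and masses are not known exactly. Their poses are not given: they have to be found in the camera images.
- pot: squat round steel pot with its lid clamped on, 136 mm wide, about 2.2 kg, standing loose on the worktop. Origin: centre of its underside. Its x axis runs along the clamp bar: the loose nut's stud at x = +72 mm, the tight nut's at x = -72 mm (y = 0). It stands turned so that the loose nut lies to the left, to the right or towards the robot. Studs are 8 mm thick and end 135 mm above the origin.
- bar_top (a point): centre of the top face of the pot's clamp bar (176 mm long, 24 mm wide), 81 mm above the pot's underside, half-way between the nuts; x axis along the bar to the loose nut. The lid beside the bar lies 12 to 20 mm lower.
- nut_a_hub (a point): LOOSE wing nut: on its axis, 22 mm above its underside. Foot flange 28 mm, hub 18 mm across; two opposite flat wings 6 mm thick, each reaching 43 mm from the axis, 10 to 35 mm above the underside. x points along one wing (the other is at -x), z up. Turns freely but stays where left (0.015 N m, under 1 N at a wing).
- nut_a (a joint): turn of the loose nut in rad, growing clockwise seen from above. It sinks 10 mm per full turn and is fully down on the bar, against its stop, at 7.0. It starts at 0 to 1.5 (9 to 11 mm above the bar), so needs about one full turn.
- nut_b_hub (a point): the same point on the other, TIGHT wing nut of the same shape and size, which is not to be undone; it sits down on the bar.
- nut_b (a joint): turn of the tight nut in rad; 7.0 is fully down.
- jam: jam jar with a lid, 61 mm wide, 95 mm high, loose bystander; origin: centre of its underside.
- spice: spice jar, 44 mm wide, 105 mm high, loose bystander; origin: centre of its underside.
- bottle: small white screw-top bottle, 52 mm wide, 83 mm high, loose bystander; origin: centre of its underside.
Things that resemble listed ones, but are neither listed nor needed, are in the scene too. Of the things shaped like the pot, the steel one is meant.

How it is judged (in metres and radians):
At the end, for the whole second after the job is handed in: The loose nut is down on the bar, within 0.25 rad of its stop (joint above 6.75), and at rest; the tight nut is still tight (above 6.65); the pot stands flat, less than 30 mm from where it stood; the three bystanders stand upright, less than 20 mm from where they stood (value of joint nut_a above 6.75 rad and velocity of joint nut_a below 0.1 rad/s and value of joint nut_b above 6.65 rad and distance of pot from where it was at the start of the episode below 0.03 m and angle between pot's own z axis and vertical below 0.05 rad and linear speed of pot below 0.02 m/s and distance of each of jam, spice, bottle from where it was at the start of the episode below 0.02 m and angle between each of jam, spice, bottle's own z axis and vertical below 0.1 rad); the robot touches nothing.
It fails at once if the pot is lifted or tipped (height (world z) of pot above 0.012 m or angle between pot's own z axis and vertical above 0.17 rad).
It fails at once if the pot is shoved more than 40 mm (distance of pot from where it was at the start of the episode above 0.04 m).
It fails at once if the tight nut is undone (value of joint nut_b below 6.65 rad).
It fails at once if the nut or pot is pinched or pressed hard (over 30 N) (contact force between the fingers and pot above 30 N).
It fails at once if a bystander is knocked, shifted or lifted (distance of any of jam, spice, bottle from where it was at the start of the episode above 0.03 m).
It also fails if it takes over 58 s, if anything falls off the work surface, if the arm or the gripper's body presses on something with over 40 N, if the wrist force passes 120 N, or if a joint passes its speed limit or range.

## Working session

There is one attempt and no reset: what is moved stays moved. The work goes in short steps, Python scripts to look and compute and a tool call to move; the robot and the scene stay as the last step left them, time stands still between calls to the robot, and variables do not carry over. Pictures are saved under pics/ and viewed, at most 10 in all, crops included, and the job is handed in when it is done.

Besides the shell and the picture viewer there is one more tool, called after "Request:" as name(argument=value, ...) on one line, values as JSON. send_rows: Moves the arm, as the interface text tells. Its arguments: {"type":"object","properties":{"targets":{"type":"array","items":{"type":"array","items":{"type":"array","items":{"type":"number"}}}},"squeeze":{"type":"number"}},"required":["targets"]}

```bash
mkdir -p pics
cat > h.py <<'E'
import numpy as np, cv2
from cell import r
def pts(f):
    d=f["depth"]; v,u=np.mgrid[0:480,0:640]
    K=np.array([[f["fx"],0,f["cx"]],[0,f["fy"],f["cy"]],[0,0,1]])
    n=cv2.undistortPoints(np.stack([u,v],-1).reshape(-1,1,2).astype(np.float32),K,np.array(f["dist_coeffs"],float)).reshape(480,640,2)
    c=np.stack([n[...,0]*d,-n[...,1]*d,-d],-1)
    p=c@np.array(f["orientation"]).T+np.array(f["origin"]); p[d==0]=np.nan
    return p
def save(f,n): cv2.imwrite(f"pics/{n}.png",f["color"][...,::-1])
E
python3 - <<'E'
from h import *
np.set_printoptions(precision=3,suppress=True)
s=r.get_state(); print(s["t"],s["eef_pos"],np.array(s["ee_rot"]))
ims=[]
for n in("scene","side"):
    f=r.grab_frame(n); P=pts(f); ims.append(f["color"]); print(n,np.array(f["origin"]))
    for q in("pot","nut_a_hub","jam","spice","bottle"):
        for o in r.silhouettes(q,f)[:4]:
            m=o["pixels"]; X=P[m]; X=X[~np.isnan(X[:,0])]
            if len(X): print(q,round(o["conf"],2),np.array(o["uv"]).astype(int),np.median(X,0),np.percentile(X,[3],0),np.percentile(X,97,0))
    save(f,n+"0")
E
```

```text
0.0 [0.27  0.618 0.248] [[ 0.916 -0.4   -0.001]
 [-0.4   -0.916 -0.002]
 [ 0.     0.002 -1.   ]]
scene [ 0.093 -0.709  0.738]
pot 0.89 [288 236] [ 0.496 -0.007  0.069] [[ 0.422 -0.053  0.003]] [0.599 0.066 0.121]
pot 0.61 [378 390] [ 0.408 -0.444  0.069] [[ 0.336 -0.49   0.023]] [ 0.485 -0.375  0.125]
nut_a_hub 0.72 [402 344] [ 0.483 -0.416  0.118] [[ 0.448 -0.423  0.022]] [ 0.547 -0.378  0.127]
nut_a_hub 0.56 [260 229] [ 0.433 -0.003  0.113] [[ 0.404 -0.019  0.094]] [0.467 0.022 0.126]
jam 0.58 [303 308] [ 0.404 -0.219  0.076] [[ 0.385 -0.232  0.01 ]] [ 0.434 -0.183  0.097]
spice 0.96 [384 278] [ 0.596 -0.249  0.073] [[ 0.586 -0.26   0.007]] [ 0.621 -0.223  0.107]
spice 0.55 [285 234] [ 0.497 -0.007  0.069] [[ 0.422 -0.053  0.013]] [0.592 0.058 0.121]
spice 0.43 [310 205] [0.576 0.012 0.102] [[ 0.548 -0.005  0.082]] [0.614 0.04  0.114]
bottle 0.64 [223 196] [0.447 0.239 0.057] [[0.43  0.231 0.006]] [0.473 0.269 0.084]
side [ 0.001 -0.367  0.929]
pot 0.96 [281 249] [0.497 0.    0.069] [[ 0.423 -0.049  0.019]] [0.582 0.067 0.121]
pot 0.91 [439 370] [ 0.407 -0.422  0.068] [[ 0.336 -0.484  0.015]] [ 0.487 -0.367  0.124]
nut_a_hub 0.77 [446 328] [ 0.481 -0.404  0.118] [[ 0.452 -0.417  0.096]] [ 0.517 -0.397  0.127]
nut_a_hub 0.64 [267 257] [ 0.435 -0.001  0.113] [[ 0.406 -0.017  0.094]] [0.467 0.022 0.126]
jam 0.93 [338 318] [ 0.398 -0.206  0.092] [[ 0.383 -0.229  0.01 ]] [ 0.434 -0.178  0.097]
spice 0.85 [390 262] [ 0.591 -0.238  0.078] [[ 0.584 -0.256  0.01 ]] [ 0.62  -0.217  0.107]
bottle 0.77 [186 225] [0.444 0.247 0.06 ] [[0.428 0.235 0.007]] [0.469 0.282 0.085]
bottle 0.38 [281 247] [0.497 0.001 0.069] [[ 0.422 -0.049  0.018]] [0.586 0.067 0.121]
```

View pics/scene0.png

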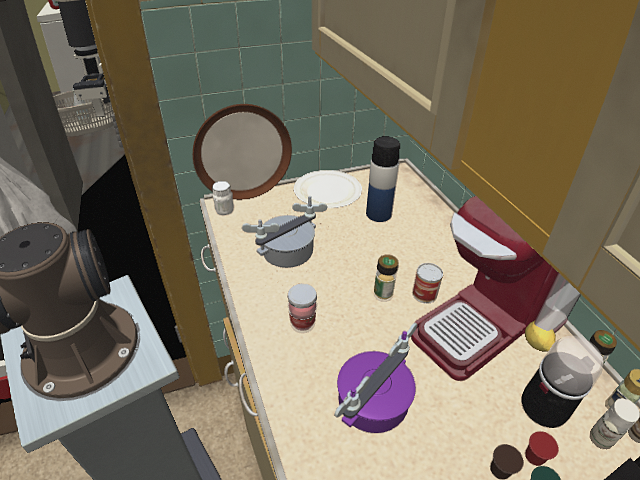

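View pics/side0.png

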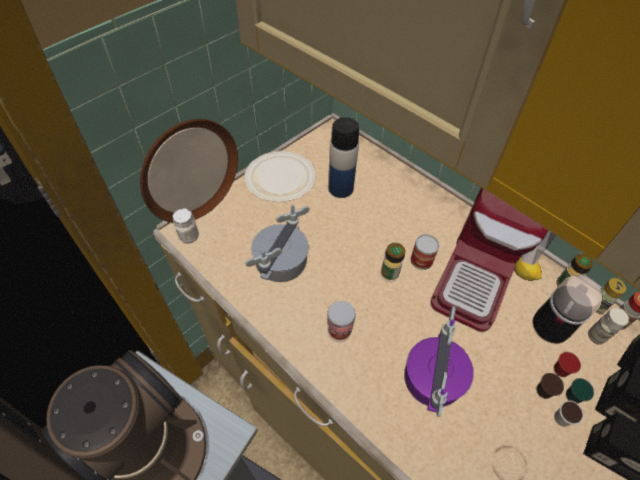

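Run:
```python
from h import *
np.set_printoptions(precision=3,suppress=True)
A=[]
for n in("scene","side"):
    f=r.grab_frame(n); P=pts(f).reshape(-1,3); P=P[~np.isnan(P[:,0])]; A.append(P)
    for c,zr in(((.434,0),(.100,.123)),((.58,.02),(.093,.114))):
        d=np.hypot(P[:,0]-c[0],P[:,1]-c[1]); X=P[(d<.06)&(P[:,2]>zr[0])&(P[:,2]<zr[1]+.006)]
        q=X[:,:2]; mid=(q.max(0)+q.min(0))/2; w=np.linalg.svd(q-q.mean(0))[2][0] if 0 else np.linalg.eigh(np.cov(q.T))[1][:,1]
        t=(q-q.mean(0))@w
        st=P[(d<.02)&(P[:,2]>.13)]
        print(n,len(X),"mean",q.mean(0),"w",w,"ext",t.min(),t.max(),"midalong",q.mean(0)+w*(t.min()+t.max())/2,"z98",np.percentile(X[:,2],98),"stud",st.mean(0),len(st))
    bar=P[(abs(P[:,2]-.081)<.004)&(np.hypot(P[:,0]-.505,P[:,1]-.01)<.05)]; print("bar",bar.mean(0),np.linalg.eigh(np.cov(bar[:,:2].T))[1][:,1])
P=np.vstack(A)
# obstacles above 0.1 in the swing region
for y0 in np.arange(-.1,.75,.05):
    X=P[(P[:,1]>=y0)&(P[:,1]<y0+.05)&(P[:,2]>.13)&(P[:,2]<.7)&(P[:,0]>.15)&(P[:,0]<.9)]
    if len(X): print(round(y0,2),len(X),"xmin",np.percentile(X[:,0],[0,2,10,50]),"z",X[:,2].min(),X[:,2].max())
f=r.grab_frame("wrist"); save(f,"w0"); print(np.array(f["origin"]))
```

```text
scene 316 mean [0.435 0.   ] w [-0.83   0.558] ext -0.042131007035286126 0.04360244751515059 midalong [0.435 0.001] z98 0.1261447898486957 stud [0.436 0.002 0.134] 14
scene 278 mean [0.578 0.015] w [-0.822  0.569] ext -0.04101527254381718 0.04166873019214471 midalong [0.578 0.016] z98 0.11584827821367158 stud [0.579 0.016 0.134] 10
bar [0.507 0.007 0.081] [-0.991 -0.137]
side 276 mean [0.434 0.003] w [-0.83   0.558] ext -0.04223572488992205 0.04084797751091125 midalong [0.435 0.003] z98 0.12683768935838946 stud [0.435 0.005 0.135] 11
side 239 mean [0.577 0.019] w [-0.819  0.573] ext -0.04136692402589164 0.04115056021984624 midalong [0.577 0.019] z98 0.11675193952640021 stud [0.578 0.019 0.134] 12
bar [0.515 0.013 0.081] [-0.996 -0.087]
-0.1 3826 xmin [0.639 0.647 0.651 0.658] z 0.37802497395905865 0.6094297015880308
-0.05 4832 xmin [0.436 0.661 0.666 0.676] z 0.13002635371100113 0.5919505313446878
0.0 3243 xmin [0.432 0.669 0.677 0.686] z 0.1308062950073564 0.5743548059811476
0.05 2064 xmin [0.68  0.686 0.691 0.698] z 0.3792045813840845 0.5563510085987635
0.1 1673 xmin [0.692 0.699 0
[... 264 characters left out ...]
5794292741524 0.5296867029757827
0.3 25314 xmin [0.406 0.436 0.457 0.519] z 0.1300268234533979 0.5899450207886748
0.35 33978 xmin [0.259 0.268 0.283 0.35 ] z 0.13000812480889978 0.647614112901312
0.4 2095 xmin [0.25  0.252 0.257 0.263] z 0.13000227347255255 0.5561343455599035
0.45 113 xmin [0.27  0.27  0.271 0.276] z 0.13057173577095604 0.42916761930927266
0.5 778 xmin [0.196 0.201 0.211 0.252] z 0.1998372657737234 0.38469364647517057
0.55 1903 xmin [0.198 0.226 0.233 0.253] z 0.22738111773635594 0.5371158031847704
0.6 443 xmin [0.22  0.223 0.224 0.249] z 0.2319743843606914 0.5360887318497725
0.65 56 xmin [0.249 0.276 0.279 0.288] z 0.22549990239265028 0.30878273652019894
[0.348 0.584 0.384]
```

View pics/w0.png

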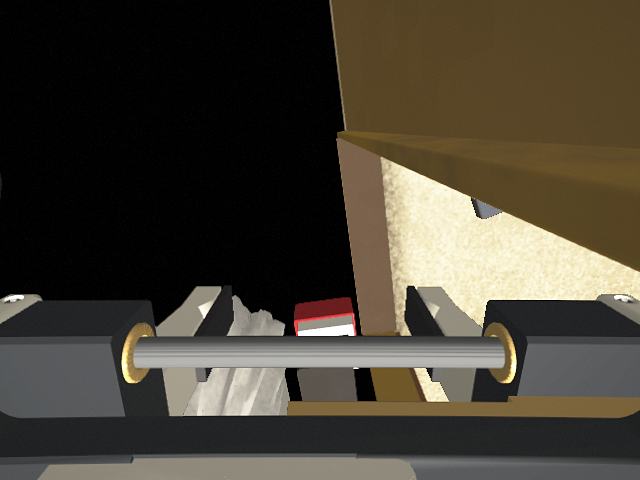

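Run:
```python
from h import *
np.set_printoptions(precision=3,suppress=True)
for n in("scene","side","wrist"):
    f=r.grab_frame(n); P=pts(f).reshape(-1,3); P=P[~np.isnan(P[:,0])]
    print(n,f["depth"].max())
    for z0,z1 in((-.3,-.02),(-.02,.05),(.05,.15),(.15,.3),(.3,.45),(.45,.7),(.7,1.2)):
        X=P[(P[:,2]>z0)&(P[:,2]<z1)]
        H=[]
        for y in np.arange(.2,.8,.03):
            Y=X[(X[:,1]>=y)&(X[:,1]<y+.03)&(X[:,0]>.05)&(X[:,0]<1)]
            H.append("%.2f"%np.percentile(Y[:,0],1) if len(Y)>5 else " -- ")
        print(z0,z1,*H)
s=r.get_state(); print(np.array(s["qpos"]),np.array(s["wrist_force"]))
```

```text
scene 3.9999058
-0.3 -0.02 0.35 0.35 0.37 0.40 0.41 0.27 0.26 0.26  --   --   --   --   --   --   --   --   --   --   --   --   -- 
-0.02 0.05 0.39 0.39 0.40 0.40 0.41 0.27 0.26  --   --   --   --   --   --   --   --   --   --   --   --   --   -- 
0.05 0.15 0.87 0.43 0.45 0.41 0.42 0.27 0.26  --   --   --   --   --   --   --   --   --   --   --   --   --   -- 
0.15 0.3 0.88 0.66 0.56 0.42 0.42 0.27 0.25 0.25  --   --  0.25 0.20 0.23  --   --  0.28  --   --   --   --   -- 
0.3 0.45 0.73 0.74 0.66 0.55 0.43 0.27 0.26 0.26  --   --  0.22 0.20 0.22 0.22 0.23  --   --   --   --   --   -- 
0.45 0.7 0.73 0.74 0.66 0.55 0.44 0.27 0.26  --   --   --   --   --  0.23 0.19  --   --   --   --   --   --   -- 
0.7 1.2  --   --   --   --   --   --   --   --   --   --   --   --   --   --   --   --   --   --   --   --   -- 
side 2.1937075
-0.3 -0.02 0.35 0.35 0.36 0.40 0.41 0.27 0.26 0.26 0.27 0.27 0.28 0.29  --   --   --   --   --   --   --   --   -- 
-0.02 0.05 0.38 0.39 0.40 0.40 0.41 0.27 0.26 0.26 0.27 0.28 0.28  --   --   --   --   --   --   --   --   --   -- 
0.05 0.15 0.89 0.43 0.43 0.41 0.41 
[... 725 characters left out ...]
30 0.30 0.30  --   --   --   --   --   --   --   --   -- 
0.05 0.15  --   --   --   --   --   --   --   --   --  0.30 0.30 0.30  --   --   --   --   --   --   --   --   -- 
0.15 0.3  --   --   --   --   --   --   --   --   --  0.30 0.27 0.26 0.24  --  0.32 0.28 0.34  --   --   --   -- 
0.3 0.45  --   --   --   --   --   --   --   --   --   --  0.27 0.26 0.26 0.28 0.30 0.30 0.32  --   --   --   -- 
0.45 0.7  --   --   --   --   --   --   --   --   --   --   --   --   --   --   --   --   --   --   --   --   -- 
0.7 1.2  --   --   --   --   --   --   --   --   --   --   --   --   --   --   --   --   --   --   --   --   -- 
[ 82.913  20.545   0.683  -0.002 -70.133 -16.506] [ 1.282 -0.494 -0.949]
```

Request:
send_rows(targets=[[[0.6,-0.2,0.088,-0.1,0],[0.6,-0.2,0.088,-0.1,0],[0.6,-0.2,0.088,-0.1,0],[0.6,-0.2,0.088,-0.1,0],[0.6,-0.2,0.088,-0.1,0],[0.6,-0.2,0.088,-0.1,0],[0.6,-0.2,0.088,-0.1,0],[0.6,-0.2,0.088,-0.1,0]]])

```text
t: 1.57
eef_pos: [0.0499, 0.6183, 0.3497]
ee_rot: [[0.918, -0.397, -0.001], [-0.397, -0.918, 0.002], [-0.001, -0.002, -1.0]]
wrist_force: [1.0, -0.2, -0.1]
grip_width: 0.0531
grasp_force: 0.0
```

Request:
send_rows(targets=[[[0.6,0.043,0.15,-0.13,0],[0.6,0.043,0.15,-0.13,0],[0.6,0.043,0.15,-0.13,0],[0.6,0.043,0.15,-0.13,0],[0.6,0.043,0.15,-0.13,0],[0.6,0.086,0.3,-0.13,0],[0.6,0.086,0.3,-0.13,0],[0.6,0.086,0.3,-0.13,0]]])

```text
t: 2.23
eef_pos: [0.0156, 0.3378, 0.4777]
ee_rot: [[0.915, -0.403, 0.0], [-0.403, -0.915, -0.001], [0.001, 0.001, -1.0]]
wrist_force: [-2.5, -0.6, 0.7]
grip_width: 0.0524
grasp_force: 0.0
```

```bash
python3 -c "
from h import *
print(np.round(r.get_state()['qpos'],1))"
```

```text
[121.9 -17.5  -9.9  -0.  -97.6 -55.6]
```

Request:
send_rows(targets=[[[0.6,0.26,0.068,0,-10],[0.6,0.26,0.068,0,-15],[0.6,0.26,0.068,0,-20],[0.6,0.26,0.068,0,-27],[0.6,0.26,0.068,0,-34],[0.6,0.26,0.068,0,-40],[0.6,0.26,0.068,0,-47],[0.6,0.26,0.068,0,-50]]])

```text
t: 2.9
eef_pos: [0.219, 0.1783, 0.4783]
ee_rot: [[0.934, 0.357, 0.0], [0.357, -0.934, 0.0], [0.0, -0.0, -1.0]]
wrist_force: [0.2, 0.9, 0.4]
grip_width: 0.0525
grasp_force: 0.0
```

```bash
cat > s.py <<'E'
from h import *
import sys
def go(x,y,z,psi):
    s=r.get_state(); R=np.array(s['ee_rot']); d=np.array([x,y,z])-s['eef_pos']
    p=np.degrees(np.arctan2(R[1,0],R[0,0]))
    print('t',s['t'],'q',np.round(s['qpos'],1),'psi',round(p,1),'F',np.round(s['wrist_force'],1),'M',np.round(s['moment'],3),'pos',np.round(s['eef_pos'],4)); print('move',np.round(R.T@d,4),'turn',round(-(psi-p),1))
if __name__=="__main__": go(*map(float,sys.argv[1:]))
E
python3 s.py .435 .002 .3 95
```

```text
t 2.9 q [  81.9  -24.4  -13.5   -0.  -100.9   29. ] psi 20.9 F [0.2 0.9 0.4] M [ 0.029 -0.073 -0.032] pos [0.219  0.1783 0.4783]
move [0.1388 0.2419 0.1782] turn -74.1
```

Request:
send_rows(targets=[[[0.6,0.139,0.242,0.178,-5],[0.6,0.139,0.242,0.178,-12],[0.6,0.139,0.242,0.178,-18],[0.6,0.139,0.242,0.178,-25],[0.6,0.139,0.242,0.178,-32],[0.6,0.139,0.242,0.178,-39],[0.6,0.139,0.242,0.178,-46],[0.6,0.139,0.242,0.178,-52]]])

```text
t: 3.57
eef_pos: [0.3769, 0.0512, 0.3477]
ee_rot: [[0.485, 0.874, -0.0], [0.874, -0.485, 0.0], [-0.0, -0.0, -1.0]]
wrist_force: [0.4, 0.8, 0.1]
grip_width: 0.0528
grasp_force: 0.0
```

```bash
python3 s.py .435 .002 .25 95
```

```text
t 3.5667 q [ 38.  -12.2 -22.6  -0.  -79.7 113. ] psi 61.0 F [0.4 0.8 0.1] M [ 0.108 -0.152  0.012] pos [0.3769 0.0512 0.3477]
move [-0.0148  0.0747  0.0977] turn -34.0
```

Request:
send_rows(targets=[[[0.6,-0.015,0.075,0.098,-7],[0.6,-0.015,0.075,0.098,-14],[0.6,-0.015,0.075,0.098,-21],[0.6,-0.015,0.075,0.098,-28],[0.6,-0.015,0.075,0.098,-31],[0.6,-0.015,0.075,0.098,-31],[0.6,-0.015,0.075,0.098,-31]]])

```text
t: 4.15
eef_pos: [0.4343, 0.0029, 0.2504]
ee_rot: [[-0.028, 1.0, -0.001], [1.0, 0.028, -0.0], [-0.0, -0.001, -1.0]]
wrist_force: [1.2, -0.2, -0.6]
grip_width: 0.0527
grasp_force: 0.0
```

```bash
python3 - <<'E'
from h import *
np.set_printoptions(precision=4,suppress=True)
f=r.grab_frame("wrist"); save(f,"w1"); P=pts(f).reshape(-1,3); P=P[~np.isnan(P[:,0])]
for c,h in (((.435,.002),.1),((.578,.017),.09)):
    d=np.hypot(P[:,0]-c[0],P[:,1]-c[1]); X=P[(d<.06)&(P[:,2]>h+.01)&(P[:,2]<h+.03)]
    if len(X)<20: continue
    q=X[:,:2]; w=np.linalg.eigh(np.cov(q.T))[1][:,1]; t=(q-q.mean(0))@w
    st=P[(d<.02)&(P[:,2]>.131)&(P[:,2]<.14)]
    print(len(X),q.mean(0),np.degrees(np.arctan2(w[1],w[0])),t.min(),t.max(),q.mean(0)+w*(t.min()+t.max())/2,np.percentile(X[:,2],98),len(st),st.mean(0))
E
python3 s.py .435 .002 .135 92
```

```text
1113 [0.4374 0.0066] 146.0702937980065 -0.04369405134604227 0.04047155407207481 [0.4388 0.0057] 0.12556095250527105 88 [0.4385 0.0045 0.1337]
965 [0.5772 0.0209] 144.93877937518337 -0.046858179723863 0.037701178580863956 [0.581  0.0183] 0.11757669174836878 99 [0.5807 0.0188 0.1339]
t 4.2 q [ 26.6  -3.  -27.6  -0.  -65.4 155. ] psi 91.6 F [1.  0.  0.2] M [-0.034 -0.143  0.018] pos [0.4343 0.0033 0.2508]
move [-0.0013  0.0006  0.1158] turn -0.4
```

View pics/w1.png

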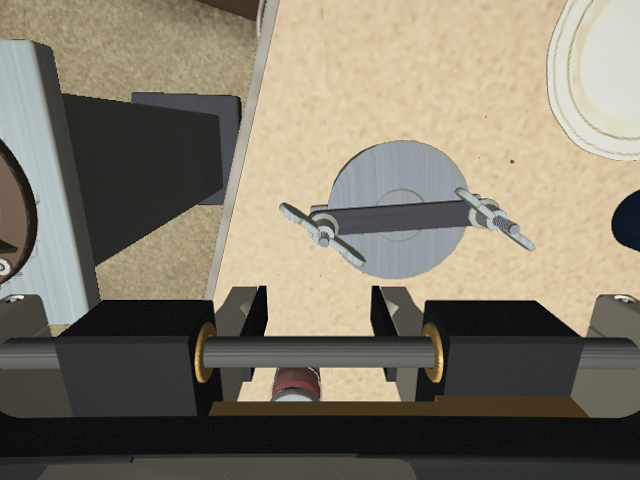

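Request:
send_rows(targets=[[[0.6,0,0.002,0.04,0],[0.6,0,0.002,0.08,0],[0.6,0,0.002,0.095,0],[0.6,0,0.002,0.11,0],[0.6,0,0.002,0.124,0],[0.6,0,0.002,0.124,0],[0.6,0,0.002,0.124,0]]])

```text
t: 4.78
eef_pos: [0.4362, 0.0039, 0.1271]
ee_rot: [[-0.031, 1.0, -0.0], [1.0, 0.031, -0.0], [-0.0, -0.0, -1.0]]
wrist_force: [0.2, -0.1, -0.5]
grip_width: 0.0526
grasp_force: 0.0
```

```bash
python3 s.py .4365 .0035 .127 92
```

```text
t 4.7833 q [ 26.6   5.  -37.9   0.  -47.2 155.2] psi 91.8 F [ 0.2 -0.1 -0.5] M [-0.077 -0.158  0.01 ] pos [0.4362 0.0039 0.1271]
move [-0.0004  0.0003  0.0001] turn -0.2
```

Request:
send_rows(targets=[[[0.6,0,0,0,5],[0.6,0,0,0,10],[0.6,0,0,0,15],[0.6,0,0,0,20],[0.6,0,0,0,25],[0.6,0,0,0,30],[0.6,0,0,0,35],[0.6,0,0,0,40]]])

```text
t: 5.45
eef_pos: [0.4374, 0.0044, 0.1285]
ee_rot: [[0.622, 0.783, 0.003], [0.783, -0.622, 0.001], [0.003, 0.002, -1.0]]
wrist_force: [0.0, 1.6, -0.3]
grip_width: 0.0525
grasp_force: 0.3
```

```bash
python3 s.py .4365 .0035 .127 52
python3 - <<'E'
from h import *
f=r.grab_frame("wrist"); save(f,"w2")
E
```

```text
t 5.45 q [ 26.6   4.8 -37.8   0.  -47.2 114.9] psi 51.5 F [ 0.   1.6 -0.3] M [-0.022 -0.263 -0.015] pos [0.4374 0.0044 0.1285]
move [-0.0013 -0.0002  0.0015] turn -0.5
```

View pics/w2.png

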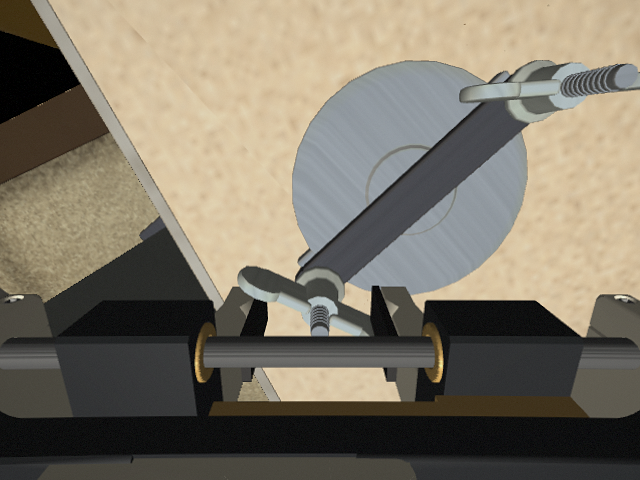

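Request:
send_rows(targets=[[[0.6,0,0,0,6.5],[0.6,0,0,0,13],[0.6,0,0,0,19.5],[0.6,0,0,0,26],[0.6,0,0,0,32.5],[0.6,0,0,0,39],[0.6,0,0,0,45.5],[0.6,0,0,0,52]]])

```text
t: 6.17
eef_pos: [0.4373, 0.0042, 0.1282]
ee_rot: [[1.0, -0.007, 0.003], [-0.007, -1.0, 0.001], [0.003, -0.001, -1.0]]
wrist_force: [1.0, 0.4, -1.9]
grip_width: 0.0528
grasp_force: 0.3
```

```bash
python3 s.py .4365 .0035 .127 0
```

```text
t 6.1667 q [ 26.6   4.8 -37.8   0.  -47.2  63. ] psi -0.4 F [ 1.   0.4 -1.9] M [-0.112 -0.239 -0.008] pos [0.4373 0.0042 0.1282]
move [-0.0008  0.0007  0.0012] turn -0.4
```

Request:
send_rows(targets=[[[0.6,0,0,0,6.5],[0.6,0,0,0,13],[0.6,0,0,0,19.5],[0.6,0,0,0,26],[0.6,0,0,0,32.5],[0.6,0,0,0,39],[0.6,0,0,0,45.5],[0.6,0,0,0,52]]])

```text
t: 6.83
eef_pos: [0.4371, 0.0041, 0.1282]
ee_rot: [[0.61, -0.792, 0.002], [-0.792, -0.61, 0.001], [0.001, -0.002, -1.0]]
wrist_force: [0.1, -0.3, -1.4]
grip_width: 0.0527
grasp_force: 0.3
```

Request:
send_rows(targets=[[[0.6,0,0,0,6.5],[0.6,0,0,0,13],[0.6,0,0,0,19.5],[0.6,0,0,0,26],[0.6,0,0,0,32.5],[0.6,0,0,0,39],[0.6,0,0,0,45.5],[0.6,0,0,0,52]]])

```text
t: 7.5
eef_pos: [0.4372, 0.0043, 0.1282]
ee_rot: [[-0.249, -0.969, 0.002], [-0.969, 0.249, 0.001], [-0.002, -0.002, -1.0]]
wrist_force: [-0.5, 1.5, -1.1]
grip_width: 0.0526
grasp_force: 0.3
```

```bash
python3 s.py .4365 .0035 .127 0
```

```text
t 7.5 q [ 26.6   4.9 -37.8   0.  -47.2 -41. ] psi -104.4 F [-0.5  1.5 -1.1] M [ 0.31  -0.146 -0.036] pos [0.4372 0.0043 0.1282]
move [0.0009 0.0005 0.0012] turn -104.4
```

Request:
send_rows(targets=[[[0.6,0,0,0,6.5],[0.6,0,0,0,13],[0.6,0,0,0,19.5],[0.6,0,0,0,26],[0.6,0,0,0,32.5],[0.6,0,0,0,39],[0.6,0,0,0,45.5],[0.6,0,0,0,52]]])

```text
t: 8.17
eef_pos: [0.4373, 0.0043, 0.1283]
ee_rot: [[-0.916, -0.4, 0.003], [-0.4, 0.916, 0.001], [-0.003, -0.0, -1.0]]
wrist_force: [0.9, 0.7, -0.9]
grip_width: 0.053
grasp_force: 0.3
```

Request:
send_rows(targets=[[[0.6,0,0,0.001,6.5],[0.6,0,0,0.002,13],[0.6,0,0,0.003,19.5],[0.6,0,0,0.003,26],[0.6,0,0,0.003,32.5],[0.6,0,0,0.003,39],[0.6,0,0,0.003,45.5],[0.6,0,0,0.003,52]]])

```text
t: 8.83
eef_pos: [0.4372, 0.0041, 0.1252]
ee_rot: [[-0.88, 0.476, 0.002], [0.476, 0.88, 0.001], [-0.002, 0.002, -1.0]]
wrist_force: [1.1, -0.4, -1.0]
grip_width: 0.0528
grasp_force: 0.3
```

```bash
python3 s.py .4365 .0035 .127 0
```

```text
t 8.8333 q [  26.6    5.1  -38.     0.   -46.7 -145. ] psi 151.6 F [ 1.1 -0.4 -1. ] M [-0.161 -0.372  0.011] pos [0.4372 0.0041 0.1252]
move [ 0.0003 -0.0009 -0.0018] turn 151.6
```

Request:
send_rows(targets=[[[0.6,0,0,0,-5],[0.6,0,0,0,-10],[0.6,0,0,-0.04,-10],[0.6,0,0,-0.06,-15],[0.6,0,0,-0.06,-22],[0.6,0,0,-0.06,-29],[0.6,0,0,-0.06,-36],[0.6,0,0,-0.06,-43]]])

```text
t: 9.5
eef_pos: [0.4369, 0.0041, 0.1854]
ee_rot: [[-0.965, -0.263, 0.003], [-0.263, 0.965, 0.001], [-0.003, 0.0, -1.0]]
wrist_force: [-0.5, -0.2, -0.5]
grip_width: 0.0531
grasp_force: 0.0
```

Request:
send_rows(targets=[[[0.6,0,0,0,-7],[0.6,0,0,0,-14],[0.6,0,0,0,-21],[0.6,0,0,0,-28],[0.6,0,0,0,-35],[0.6,0,0,0,-42],[0.6,0,0,0,-49],[0.6,0,0,0,-56]]])

```text
t: 10.17
eef_pos: [0.4368, 0.004, 0.1852]
ee_rot: [[-0.321, -0.947, 0.002], [-0.947, 0.321, 0.001], [-0.001, -0.002, -1.0]]
wrist_force: [0.8, 0.6, 0.2]
grip_width: 0.0525
grasp_force: 0.0
```

Request:
send_rows(targets=[[[0.6,0,0,0,-7],[0.6,0,0,0,-14],[0.6,0,0,0,-21],[0.6,0,0,0,-28],[0.6,0,0,0,-35],[0.6,0,0,0,-42],[0.6,0,0,0,-49],[0.6,0,0,0,-56]]])

```text
t: 10.83
eef_pos: [0.4368, 0.004, 0.1852]
ee_rot: [[0.605, -0.796, 0.002], [-0.796, -0.605, 0.001], [0.001, -0.002, -1.0]]
wrist_force: [-0.2, -0.3, 0.0]
grip_width: 0.0523
grasp_force: 0.0
```

Request:
send_rows(targets=[[[0.6,0,0,0,-7],[0.6,0,0,0,-14],[0.6,0,0,0,-21],[0.6,0,0,0,-28],[0.6,0,0,0,-35],[0.6,0,0,0,-40],[0.6,0,0,0,-40],[0.6,0,0,0,-40]]])

```text
t: 11.5
eef_pos: [0.4367, 0.004, 0.1848]
ee_rot: [[0.973, -0.23, 0.002], [-0.23, -0.973, 0.001], [0.001, -0.001, -1.0]]
wrist_force: [-0.8, -0.3, -0.1]
grip_width: 0.0528
grasp_force: 0.0
```

```bash
python3 s.py .437 .004 .122 -13;  python3 - <<'E'
from h import *
np.set_printoptions(precision=4,suppress=True)
f=r.grab_frame("wrist"); save(f,"w3"); P=pts(f).reshape(-1,3); P=P[~np.isnan(P[:,0])]
for c,h in (((.437,.004),.085),((.578,.017),.084)):
    d=np.hypot(P[:,0]-c[0],P[:,1]-c[1]); X=P[(d<.05)&(P[:,2]>.103)&(P[:,2]<.124)]
    if len(X)<20: continue
    q=X[:,:2]; w=np.linalg.eigh(np.cov(q.T))[1][:,1]
    print(len(X),q.mean(0),np.degrees(np.arctan2(w[1],w[0])),np.percentile(X[:,2],98))
E
```

```text
t 11.5 q [ 26.6   0.7 -33.3   0.  -55.9  50.1] psi -13.3 F [-0.8 -0.3 -0.1] M [-0.033 -0.018 -0.   ] pos [0.4367 0.004  0.1848]
move [ 0.0002 -0.0001  0.0628] turn -0.3
1732 [0.4421 0.0038] -145.32031313500718 0.11935674667612035
1968 [0.57   0.0239] 142.40765828723843 0.1212828167683504
```

View pics/w3.png

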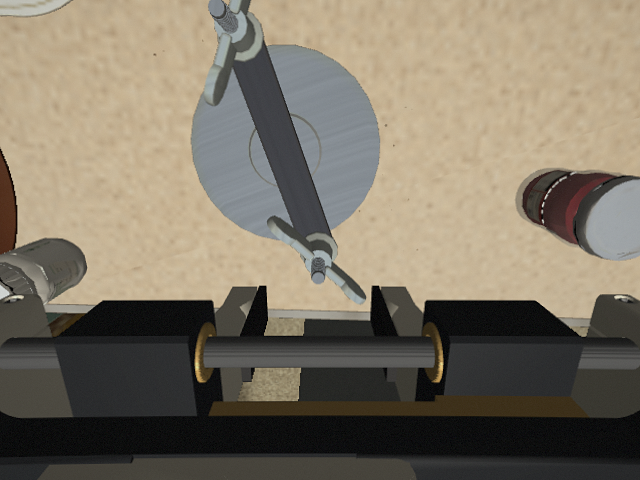

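Request:
send_rows(targets=[[[0.6,0,0,0.03,0],[0.6,0,0,0.05,0],[0.6,0,0,0.063,0],[0.6,0,0,0.063,0],[0.6,0,0,0.063,5],[0.6,0,0,0.063,10],[0.6,0,0,0.063,15],[0.6,0,0,0.063,20]]])

```text
t: 12.22
eef_pos: [0.4371, 0.004, 0.122]
ee_rot: [[0.834, -0.552, 0.001], [-0.552, -0.834, 0.0], [0.001, -0.001, -1.0]]
wrist_force: [-0.4, -1.7, -0.7]
grip_width: 0.0524
grasp_force: 0.3
```

Request:
send_rows(targets=[[[0.6,0,0,0,6],[0.6,0,0,0,12],[0.6,0,0,0,18],[0.6,0,0,0,24],[0.6,0,0,0,30],[0.6,0,0,0,36],[0.6,0,0,0,42],[0.6,0,0,0,48]]])

```text
t: 12.88
eef_pos: [0.4371, 0.0041, 0.1221]
ee_rot: [[0.147, -0.989, 0.002], [-0.989, -0.147, 0.001], [-0.0, -0.002, -1.0]]
wrist_force: [0.9, 0.3, 0.5]
grip_width: 0.0526
grasp_force: 0.3
```

```bash
python3 s.py .437 .004 .122 -99
```

```text
t 12.8833 q [ 26.6   5.4 -38.2   0.  -46.3 -18.1] psi -81.6 F [0.9 0.3 0.5] M [0.338 0.002 0.086] pos [0.4371 0.0041 0.1221]
move [0.0001 0.0001 0.0001] turn 17.4
```

Nearly there; small increments with checks.

Request:
send_rows(targets=[[[0.6,0,0,0,2],[0.6,0,0,0,4],[0.6,0,0,0,6],[0.6,0,0,0,8],[0.6,0,0,0,10],[0.6,0,0,0,10]]])

```text
t: 13.38
eef_pos: [0.4371, 0.0041, 0.122]
ee_rot: [[-0.023, -1.0, 0.002], [-1.0, 0.023, 0.001], [-0.001, -0.002, -1.0]]
wrist_force: [0.5, -0.6, -0.7]
grip_width: 0.0526
grasp_force: 0.1
```

```bash
python3 s.py .437 .004 .122 -99
```

```text
t 13.3833 q [ 26.6   5.4 -38.2   0.  -46.3 -27.9] psi -91.3 F [ 0.5 -0.6 -0.7] M [ 0.149 -0.071  0.011] pos [0.4371 0.0041 0.122 ]
move [0.0001 0.0001 0.    ] turn 7.7
```

Request:
send_rows(targets=[[[0.6,0,0,0,1],[0.6,0,0,0,2],[0.6,0,0,0,3],[0.6,0,0,0,4],[0.6,0,0,0,4]]])

```text
t: 13.8
eef_pos: [0.4364, 0.0038, 0.1209]
ee_rot: [[-0.092, -0.996, 0.0], [-0.996, 0.092, 0.0], [-0.0, -0.0, -1.0]]
wrist_force: [0.3, 0.3, -0.3]
grip_width: 0.0527
grasp_force: 0.3
```

Request:
send_rows(targets=[[[0.6,0,0,0,1],[0.6,0,0,0,2],[0.6,0,0,0,2]]])

```text
t: 14.05
eef_pos: [0.4365, 0.0038, 0.1209]
ee_rot: [[-0.127, -0.992, 0.0], [-0.992, 0.127, 0.0], [-0.0, -0.0, -1.0]]
wrist_force: [-0.4, 0.5, 1.1]
grip_width: 0.0528
grasp_force: 0.4
```

```bash
python3 s.py .437 .004 .122 -99
```

```text
t 14.05 q [ 26.6   5.5 -38.3   0.  -46.2 -33.8] psi -97.3 F [-0.4  0.5  1.1] M [ 0.357 -0.255  0.015] pos [0.4365 0.0038 0.1209]
move [-0.0002 -0.0005 -0.0011] turn 1.7
```

Request:
send_rows(targets=[[[0.6,0,0,0,1],[0.6,0,0,0,2],[0.6,0,0,0,2]]])

```text
t: 14.3
eef_pos: [0.4368, 0.0043, 0.1209]
ee_rot: [[-0.161, -0.987, 0.001], [-0.987, 0.161, 0.001], [-0.001, -0.001, -1.0]]
wrist_force: [0.7, 3.2, 0.1]
grip_width: 0.053
grasp_force: 2.0
```

```bash
cat > m.py <<'E'
from h import *
np.set_printoptions(precision=4,suppress=True)
s=r.get_state(); print(np.round(s['wrist_force'],1),np.round(s['moment'],3),s['grasp_force'])
import sys
for n in sys.argv[1:]:
    f=r.grab_frame(n); P=pts(f).reshape(-1,3); P=P[~np.isnan(P[:,0])]
    for c in ((.437,.004),(.579,.0175)):
        d=np.hypot(P[:,0]-c[0],P[:,1]-c[1]); X=P[(d<.05)&(P[:,2]>.092)&(P[:,2]<.119)]
        q=X[:,:2]; w=np.linalg.eigh(np.cov(q.T))[1][:,1]
        st=P[(d<.01)&(P[:,2]>.131)&(P[:,2]<.137)]
        print(n,len(X),q.mean(0),np.degrees(np.arctan2(w[1],w[0])),np.percentile(X[:,2],[90,98]),st.mean(0))
E
python3 m.py
```

```text
[0.7 3.2 0.1] [ 1.57  -0.485  0.142] 1.9708760324533614
```

Force rises at the predicted angle, so the nut is on its stop. Backing off, lifting and checking.

Request:
send_rows(targets=[[[0.6,0,0,0,-4],[0.6,0,0,0,-10],[0.6,0,0,0,-15],[0.6,0,0,-0.04,-15],[0.6,0,0,-0.08,-15],[0.6,0,0,-0.12,-15],[0.6,0,0,-0.13,-15],[0.6,0,0,-0.13,-15]]])

```text
t: 14.97
eef_pos: [0.4377, 0.004, 0.2544]
ee_rot: [[0.101, -0.995, 0.006], [-0.995, -0.101, 0.002], [-0.001, -0.006, -1.0]]
wrist_force: [-0.5, 0.7, -0.6]
grip_width: 0.0527
grasp_force: 0.0
```

```bash
python3 m.py wrist scene side; python3 -c "
from h import *
f=r.grab_frame('wrist'); save(f,'w4')"
```

```text
[-0.5  0.7 -0.6] [ 0.074 -0.109  0.001] 0.0
wrist 1143 [0.4393 0.0005] 144.87621360093246 [0.1141 0.1155] [0.4387 0.0028 0.1338]
wrist 1825 [0.5805 0.0154] 145.4011746944676 [0.1138 0.1154] [0.5811 0.0172 0.1338]
scene 318 [0.4352 0.0008] 144.7572309019327 [0.1134 0.1172] [0.4362 0.0018 0.1341]
scene 287 [0.5786 0.0151] 145.47732130625724 [0.1135 0.1163] [0.5784 0.0157 0.1347]
side 265 [0.4341 0.0035] 145.17318322213038 [0.1142 0.1169] [0.4345 0.0052 0.1335]
side 241 [0.5766 0.0187] 144.97444052658503 [0.1131 0.1161] [0.5784 0.0197 0.1339]
```

View pics/w4.png

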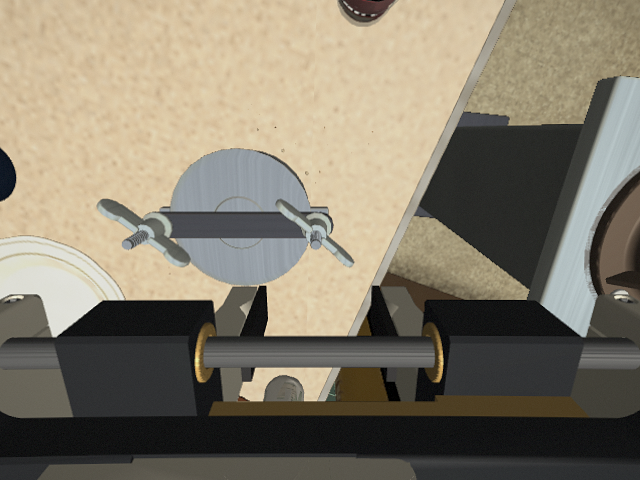

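Both nuts, the loose one at (315,228) and the tight one at (148,228), have parallel wings and the same height (tops 115 mm). The loose nut is therefore fully down, and the pot has not moved. I'm handing in.

```bash
python3 -c "
from h import *
print(r.close_job())"
```

```text
the job is handed in; nothing more can be done
None
```

I spun the loose wing nut clockwise until it stopped on the bar. Its height and wing angle now match the tight nut, which did not turn, and the pot is within about 2 mm of where it stood. I did not re-measure the bystanders, and the job was handed in at about 15 s without a verdict being returned.

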